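# Stand the pocket multimeter on its fold-down foot

### The job

The pocket multimeter is parked upright in the slotted wooden rest. While it is still in the rest, swing the folded stand on its back fully out to its stop; then lift the meter out and stand it in the middle of the rubber pad, leaning back on the open stand, and let go.

Things in the scene. Friction and masses are not known exactly. Their poses are not given: they have to be found in the camera images.
- meter_mid (a point): Centre of the multimeter's case, a grey slab 28 (x) x 74 (y) x 150 mm tall (z), 0.3 kg: display and dial on its front (-x, towards the robot), folding stand on its back (+x). Loose in a fixed dark wooden slot whose walls end 50 mm above the bench, 115 mm of case above them. Standing on rib (75 mm below this point) and open stand it leans back (top to +x) 0.25 rad, this point 73 mm above the pad.
- stand (a joint): Angle of the stand: 0 folded up against the back, 1.6 rad fully open at its stop, straight out backwards; may start ajar up to 0.25. Its hinge line runs along the meter's y, 18 mm behind (+x) and 23 mm below meter_mid; opening swings the free upper end backwards and down. A black L: strut 24 mm wide, 5 mm thick, 85 mm long, with a tab at the free end. Stiff: stays where left, needs 2 N at the tab.
- stand_tab (a point): Middle of the tab at the stand's free end, 24 mm wide (y, along the hinge), 5 mm thick (z, along the strut), sticking out 22 mm from the strut (x). Folded, it points level backwards near the case's top and can be pinched across its width from above; open, it points down as the foot. This point moves with the stand, 14 mm outwards and 82.5 mm along the strut from the hinge line.
- pad_mid (a point): Centre of the top face of the fixed black rubber pad, 220 mm (x) by 200 mm (y), 3 mm thick, flat on the bench on the other side of the robot's centre line from the meter's rest. z up.

How it is judged:
By the outcome, as a careful person would: the job done as asked, in the order asked, and still so for the second after the job is handed in, with the robot touching nothing.
It also fails if it takes over 53 s, if anything falls off the work surface, if the arm or the gripper's body presses on something with over 40 N, if the wrist force passes 120 N, or if a joint passes its speed limit or range.

### The arm

A 6-joint arm with a two-finger parallel gripper is mounted at the origin on the work surface. World frame = base frame: x ahead of the robot, y to its left, z up, the work surface at z = 0. Lengths are in m, angles in rad, forces in N, time in s.
With the tool pointing down it reaches from about 0.275 to 1 m from the base axis. Payload 8.4 kg.
Tool frame: the origin (TCP) lies midway between the tips of the shut fingers; the grasp point (between the pads) lies r.hold_point_z behind it (r.hold_point_z is the distance from the TCP to the grasp point, in m); z points along the fingers, y is the line along which they close (so a half turn about z gives the same grasp; the last joint's range is limited). The gripper opens to 85 mm and grips with 20 to 120 N. Pads are 22 mm wide; open, the fingers measure 114 mm over their backs; the gripper's body (76 mm by 85 mm) begins 54 mm behind the grasp point. The pads swing forward as they close: fully open they stand 13 mm farther back than shut.
Start: joints at [-1.319, 0.353, 1.633, -0, 1.155, -0.002], TCP at [0.157, -0.605, 0.231] pointing down, gripper open.
Joint ranges: [-2.63, 2.63], [-0.92, 2.1], [0.06, 2.66], [-1.3, 4.44], [0, 2.69], [-3.02, 3.02]. Speed limits (rad/s): [2.22, 2.22, 2.79, 3.14, 3.14, 3.14].

### API

Orientations are given as a 3x3 rotation matrix whose columns are the frame's x, y, z axes.
In Python, from workcell import r gives the robot as it stands.
- The arm moves only by the shell command python3 -m pendant 'ROWS' [FORCE]. ROWS is text: rows parted by semicolons, each of 7 numbers parted by spaces: the turn, a rotation vector about the tool's x, y, z in degrees, then the shift along the tool's x, y, z in mm, then the gripper's target within -1 to 1 (fully open at 1, half-way at 0, shut at -1). In form: wx wy wz x y z grip; .... A call has 1 to 12 rows; each row is the pose to reach, as a shift and turn from the pose commanded when the call began, along the tool's axes at that moment; what a row does not reach only later rows make up. A row lasts 1/12 s, in which the tool goes at most 41.7 mm and 7.16 degrees, less where a joint would pass 70% of its speed; a pose out of reach is approached as far as the arm can. A call with a gripper value outside its range is refused whole. The fingers move at their own pace and stop on an object; FORCE is the grip in N (left out, the last holds). Time passes only in rows, so rows that repeat a pose let the fingers close. It gives the time, the measured TCP pose, the force and the opening at its end, in the units of the state.
- r.state(): the state, without advancing time (a new reading comes with each control period).
- r.read_camera(name): name is "side" or "top"; returns the picture (420x560x3 uint8, red, green, blue); there is no depth.
- r.calibration(name): a dict with "fx", "fy", "cx", "cy" (pixels), "k1" (the pictures are not rectified: a ray, as slopes to the right and down, at radius r is drawn at 1 + k1 r^2 times it, then the intrinsics apply), "R" (3x3) and "t" (3): a world point X has camera coordinates R X + t. Camera axes: x right, y down, z forward; pixel columns grow to the right and rows downward; lengths in m; the calibration is good to about 2 mm. A picture is of the moment at which its call begins. calibration takes no time and is no camera call.
- r.job_done(): hands the job in, once; it reports no verdict.
The state is a dict: "time": time; "qpos": joint angles; "qvel": joint speeds; "tau": joint torques, N m; "position": TCP position; "tool_rot": TCP orientation; "wrist_force": force on the tool from outside, world axes, zero at the start; "moment": the same for the moment, N m; "finger_gap": finger opening in m.
Only numpy, scipy, OpenCV 4.12 (cv2) and the standard library are available. Lean on these libraries where they do the work, as an engineer would, in place of code of your own. Each camera call takes 0.05 s, during which the arm holds its last target. There are 200 camera calls.

## Working session

There is one attempt and no reset: what is moved stays moved. The work goes in short steps, Python scripts to look and compute and a shell command to move; the robot and the scene stay as the last step left them, time stands still between calls to the robot, and variables do not carry over. Pictures are saved under pics/ and viewed, on a budget of 10 in all, crops included, one or two more only if the job needs it, and the job is handed in when it is done.

```bash
mkdir -p pics; ls
cat > h.py <<'E'
import numpy as np, cv2
from workcell import r
def snap(name,fn,crop=None,s=1):
    im=r.read_camera(name)[:,:,::-1]
    if crop: a,b,c,d=crop; im=im[b:d,a:c]
    if s!=1: im=cv2.resize(im,None,fx=s,fy=s,interpolation=cv2.INTER_CUBIC)
    cv2.imwrite('pics/'+fn,im)
def ray(name,u,v):
    c=r.calibration(name); R=np.array(c['R']);t=np.array(c['t'])
    d=np.array([(u-c['cx'])/c['fx'],(v-c['cy'])/c['fy']]); p=d.copy()
    for _ in range(20): p=d/(1+c['k1']*(p@p))
    return -R.T@t, R.T@np.array([p[0],p[1],1])
def onplane(name,u,v,val,ax=2):
    o,d=ray(name,u,v); return o+d*(val-o[ax])/d[ax]
def proj(name,X):
    c=r.calibration(name); p=np.array(c['R'])@np.array(X)+np.array(c['t']); p=p[:2]/p[2]
    p=p*(1+c['k1']*(p@p)); return np.array([p[0]*c['fx']+c['cx'],p[1]*c['fy']+c['cy']])
def tri(a,b):
    (o1,d1),(o2,d2)=ray('side',*a),ray('top',*b)
    s=np.linalg.lstsq(np.c_[d1,-d2],o2-o1,rcond=None)[0]; p,q=o1+s[0]*d1,o2+s[1]*d2
    return (p+q)/2,np.linalg.norm(p-q)
E
python3 - <<'E'
from h import *
snap('side','s1.png');snap('top','t1.png')
print(r.state(),r.hold_point_z)
for n in('side','top'):
    c=r.calibration(n);print(n,c,-np.array(c['R']).T@np.array(c['t']))
E
```

```text
pics
{'time': 0.1, 'qpos': array([-1.31940454e+00,  3.53606957e-01,  1.63403625e+00,  1.44935954e-05,
        1.15521584e+00, -2.41815641e-03]), 'qvel': array([-0.00084796, -0.0015446 , -0.00178183,  0.00192255,  0.00197281,
       -0.00052561]), 'tau': array([ 7.15470906e-04, -6.06359410e+01, -3.42819357e+01, -3.11258475e-05,
        3.89440553e-03,  4.04929850e-06]), 'position': array([ 0.15682232, -0.60457105,  0.23062929]), 'tool_rot': array([[ 9.67964270e-01,  2.51087795e-01, -3.02176025e-04],
       [ 2.51087976e-01, -9.67963489e-01,  1.22988923e-03],
       [ 1.63148156e-05, -1.26636160e-03, -9.99999198e-01]]), 'wrist_force': array([ 0.14075522,  0.39204681, -0.01543045]), 'moment': array([-0.03433323, -0.04362556, -0.02249709]), 'finger_gap': 0.08542795702010096} 0.0187
side {'fx': 431.111903495059, 'fy': 431.111903495059, 'cx': 275.28436563278484, 'cy': 213.31432806074153, 'k1': -0.03860876424653398, 'R': array([[ 0.9746692 , -0.22298869,  0.01720447],
       [-0.1562054 , -0.73377715, -0.66118905],
       [ 0.16006193,  0.64175317, -0.75002203]]), 't': array([-0.51274587,  0.15683332,  0.75506912])} [ 0.40339801 -0.48382383  0.67883647]
top {'fx': 379.8797297796167, 'fy': 379.8797297796167, 'cx': 278.58767968839805, 'cy': 207.86364433133673, 'k1': 0.006325632046225822, 'R': array([[ 0.01793179, -0.99978766,  0.01015355],
       [-0.99390298, -0.01892937, -0.10862113],
       [ 0.10879026, -0.00814387, -0.99403137]]), 't': array([-0.00652308,  0.51996933,  0.84309319])} [0.4251957  0.01018704 0.89460696]
```

View pics/s1.png

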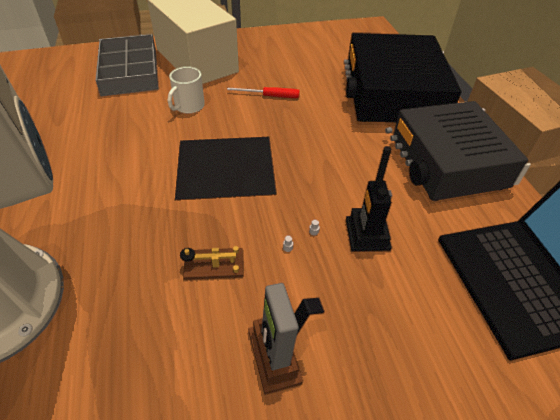

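View pics/t1.png

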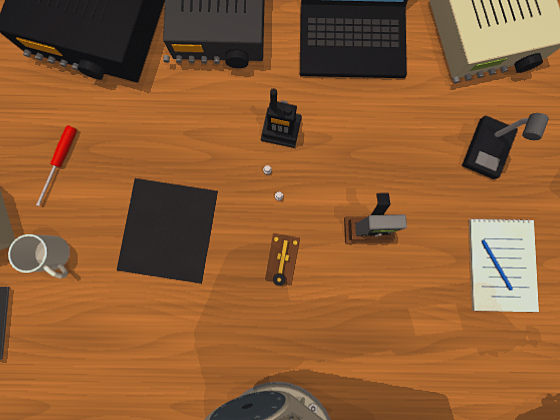

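The side view shows the meter at about (280,325), its stand slightly ajar with the tab at (313,305), and the pad at (226,166). The top view shows the meter's top at (385,221), the tab at (383,200) and the pad corners at (135,179), (217,190), (203,283), (118,270). Next I'll enlarge the meter.

Run:
```python
from h import *
a=r.read_camera('side')[275:395,235:335,::-1];b=r.read_camera('top')[185:250,335:415,::-1]
A=cv2.resize(a,(400,480),interpolation=cv2.INTER_CUBIC);B=cv2.resize(b,(400,325),interpolation=cv2.INTER_CUBIC)
B=cv2.copyMakeBorder(B,0,155,0,0,cv2.BORDER_CONSTANT)
cv2.imwrite('pics/c1.png',np.hstack([A,B]))
P=[onplane('top',u,v,.003) for u,v in((135,179),(217,190),(203,283),(118,270))]
Q=[onplane('side',u,v,.003) for u,v in((185,139.5),(269,138),(275,193),(176,196.5))]
print(np.round(P,3),np.mean(P,0));print(np.round(Q,3),np.mean(Q,0))
```

```text
[[0.585 0.344 0.003]
 [0.563 0.15  0.003]
 [0.345 0.174 0.003]
 [0.372 0.371 0.003]] [0.46610439 0.25963779 0.003     ]
[[0.385 0.376 0.003]
 [0.588 0.34  0.003]
 [0.56  0.152 0.003]
 [0.349 0.186 0.003]] [0.47035717 0.26358295 0.003     ]
```

View pics/c1.png

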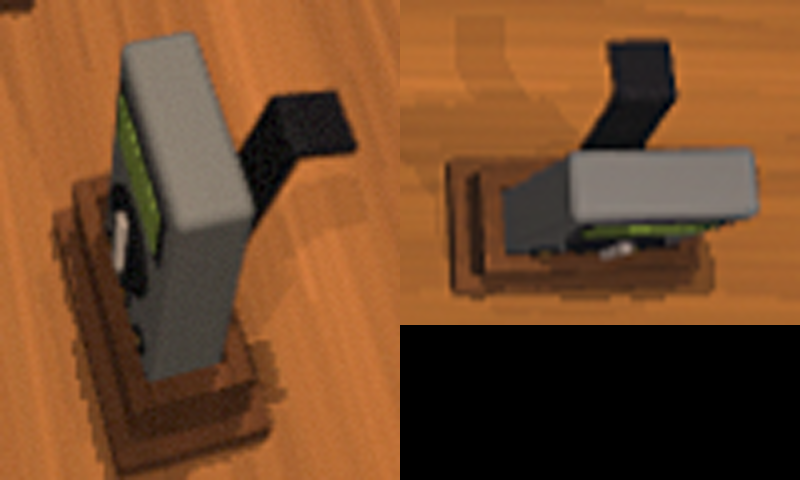

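Run:
```python
from h import *
f=lambda n,S,T:print(n,*[np.round(x,4) for x in tri(S,T)])
T=[(369.4,215.4),(406,215),(406.2,228),(369.4,229)]   # +x+y,+x-y,-x-y,-x+y
S=[(283,283.8),(297.5,328.8),(279.5,332.5),(265.5,286.3)]
for s,t in zip(S,T): f('case',s,t)
print(np.mean([tri(s,t)[0] for s,t in zip(S,T)],0))
print('topplane',np.mean([onplane('top',*t,.165) for t in T],0),'sideplane',np.mean([onplane('side',*t,.165) for t in S],0))
for n,s,t in(('far+y',(318.8,298.3),(376.6,193.4)),('far-y',(324,312.5),(388.6,193.4)),('near+y',(304.5,299.3),(377.4,203.6)),('near-y',(310,314),(390,204.4))): f(n,s,t)
```

```text
case [ 0.4944 -0.1722  0.1624] 0.0009
case [ 0.4965 -0.243   0.1635] 0.0011
case [ 0.472  -0.2429  0.1635] 0.0023
case [ 0.4687 -0.1717  0.1637] 0.0024
[ 0.48292432 -0.20744928  0.16324985]
topplane [ 0.48194566 -0.2068396   0.165     ] sideplane [ 0.48348756 -0.20843484  0.165     ]
far+y [ 0.542  -0.1928  0.1397] 0.0023
far-y [ 0.5423 -0.2167  0.141 ] 0.0023
near+y [ 0.5206 -0.1928  0.1448] 0.002
near-y [ 0.5203 -0.2176  0.1468] 0.0042
```

```bash
cat >> h.py <<'E'
from scipy.spatial.transform import Rotation as Ro
def Rt(yaw,tilt=0):  # tool down, x axis at yaw deg; tilt: about world y' by deg (top of tool toward +x)
    return (Ro.from_euler('z',yaw,degrees=True)*Ro.from_euler('y',tilt,degrees=True)).as_matrix()@np.diag([1,-1,-1.])
def go(p,R=None):
    s=r.state(); R0=np.array(s['tool_rot']); R=R0 if R is None else R
    print(np.round(np.r_[Ro.from_matrix(R0.T@R).as_rotvec(degrees=True),1e3*R0.T@(np.array(p)-s['position'])],1))
E
python3 - <<'E'
from h import *
go([.531,-.206,.215],Rt(1.5))
E
```

```text
[  -0.     0.    13.   462.3 -292.    16.1]
```

```bash
python3 -m pendant '0 0 13 462.3 -292 15 0.1;0 0 13 462.3 -292 15 0.1;0 0 13 462.3 -292 15 0.1;0 0 13 462.3 -292 15 0.1;0 0 13 462.3 -292 15 0.1;0 0 13 462.3 -292 15 0.1;0 0 13 462.3 -292 15 0.1;0 0 13 462.3 -292 15 0.1;0 0 13 462.3 -292 15 0.1;0 0 13 462.3 -292 15 0.1;0 0 13 462.3 -292 15 0.1;0 0 13 462.3 -292 15 0.1' 20
python3 - <<'E'
from h import *
go([.531,-.206,.19],Rt(1.5))
E
```

```text
time: 1.2
position: [0.5, -0.2387, 0.2176]
tool_rot: [[1.0, 0.027, 0.0], [0.027, -1.0, -0.0], [0.0, 0.0, -1.0]]
wrist_force: [-0.2, -1.0, 0.4]
finger_gap: 0.0466
[  0.   -0.    0.   31.9 -31.8  27.6]
```

```bash
python3 -m pendant '0 0 0 32 -32 10 0.1;0 0 0 32 -32 25 0.1;0 0 0 32 -32 25 0.1;0 0 0 32 -32 25 0.1'
python3 - <<'E'
from h import *
snap('side','s2.png',(235,225,345,360),4)
go([.531,-.206,.120],Rt(1.5))
E
```

```text
time: 1.53
position: [0.5292, -0.2071, 0.1917]
tool_rot: [[1.0, 0.028, -0.003], [0.028, -1.0, 0.001], [-0.003, -0.001, -1.0]]
wrist_force: [-0.8, -1.1, -0.1]
finger_gap: 0.0471
[-0.   0.1  0.1  1.8 -1.9 72.5]
```

View pics/s2.png

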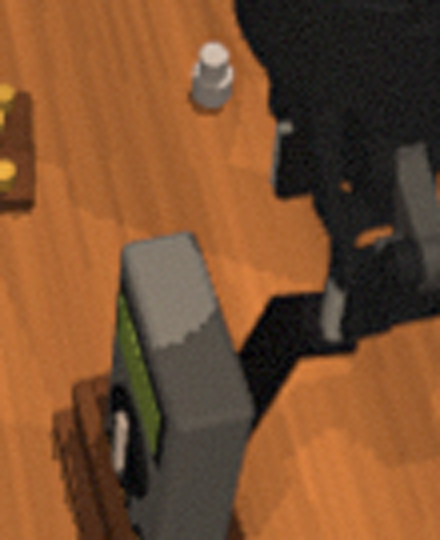

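The gripper is poised above and in line with the tab, whose crop position (315,320) falls between the fingers. I'll go down and pinch it.

```bash
python3 -m pendant '0 0 0 1 -1 30 0.1;0 0 0 1 -1 60 0.1;0 0 0 1 -1 72 0.1;0 0 0 1 -1 72 0.1;0 0 0 1 -1 72 -1;0 0 0 1 -1 72 -1;0 0 0 1 -1 72 -1;0 0 0 1 -1 72 -1;0 0 0 1 -1 72 -1;0 0 0 1 -1 72 -1' 25
python3 - <<'E'
from h import *
s=r.state();print(s['position'])
# arc offsets in tool axes from here (tool x = out, z = down), tab at a0=0.21 -> a
g=lambda a:np.array([14*np.cos(a)+82.5*np.sin(a),-14*np.sin(a)+82.5*np.cos(a)])
for a in np.arange(.21,1.75,.1): d=g(a)-g(.21); print(round(a,2),np.round([d[0],-d[1]],1))
E
```

```text
time: 2.42
position: [0.5321, -0.2069, 0.1217]
tool_rot: [[1.0, 0.027, 0.002], [0.027, -1.0, -0.001], [0.002, 0.001, -1.0]]
wrist_force: [1.3, -0.2, 5.3]
finger_gap: 0.0233
[ 0.53208512 -0.20692965  0.12171657]
0.21 [ 0. -0.]
0.31 [7.6 3.5]
0.41 [14.8  7.7]
0.51 [21.6 12.6]
0.61 [27.8 18.2]
0.71 [33.5 24.3]
0.81 [38.5 31. ]
0.91 [42.8 38.2]
1.01 [46.4 45.7]
1.11 [49.2 53.6]
1.21 [51.2 61.7]
1.31 [52.4 70. ]
1.41 [52.8 78.4]
1.51 [52.3 86.7]
1.61 [51. 95.]
1.71 [ 48.9 103.1]
```

```bash
python3 -m pendant '0 0 0 7.6 0 3.5 -1;0 0 0 14.8 0 7.7 -1;0 0 0 21.6 0 12.6 -1;0 0 0 27.8 0 18.2 -1;0 0 0 33.5 0 24.3 -1;0 0 0 38.5 0 31 -1;0 0 0 38.5 0 31 -1'
python3 - <<'E'
from h import *
snap('side','s3.png',(215,245,355,380),4)
print(np.round(r.state()['wrist_force'],1))
E
```

```text
time: 3.0
position: [0.5703, -0.2051, 0.0879]
tool_rot: [[1.0, 0.027, -0.0], [0.027, -1.0, 0.001], [-0.0, -0.001, -1.0]]
wrist_force: [-0.5, 3.6, 3.2]
finger_gap: 0.0235
[-0.3  3.6  3.1]
```

View pics/s3.png

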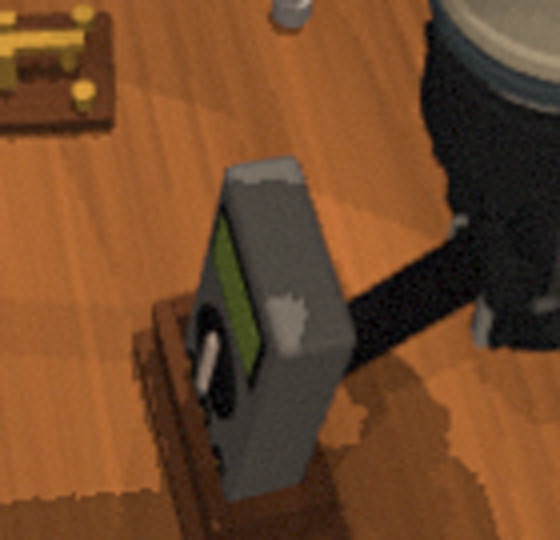

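The stand follows the gripper: in the crop the strut runs from (350,340) to (470,250), and the case stays seated. I'll finish the arc.

```bash
python3 -m pendant '0 0 0 4.3 0 7.2 -1;0 0 0 7.9 0 14.7 -1;0 0 0 10.7 0 22.6 -1;0 0 0 12.7 0 30.7 -1;0 0 0 13.9 0 39 -1;0 0 0 14.3 0 47.4 -1;0 0 0 13.8 0 55.7 -1;0 0 0 12.5 0 64 -1;0 0 0 11.5 0 69 -1;0 0 0 11.5 0 69 -1'
```

```text
time: 3.88
position: [0.5803, -0.2045, 0.0196]
tool_rot: [[1.0, 0.026, -0.001], [0.026, -1.0, 0.001], [-0.001, -0.001, -1.0]]
wrist_force: [-1.7, 6.2, 4.0]
finger_gap: 0.0235
```

```bash
python3 -m pendant '0 0 0 0 0 0 0.1;0 0 0 0 0 0 0.1;0 0 0 0 0 0 0.1;0 0 0 0 0 -40 0.1;0 0 0 0 0 -80 0.1;0 0 0 10 0 -120 0.1;0 0 0 10 0 -120 0.1'
python3 - <<'E'
from h import *
a=r.read_camera('side')[270:385,235:375,::-1];b=r.read_camera('top')[160:245,335:415,::-1]
A=cv2.resize(a,None,fx=3,fy=3,interpolation=cv2.INTER_CUBIC);B=cv2.resize(b,None,fx=4,fy=4,interpolation=cv2.INTER_CUBIC)
B=cv2.copyMakeBorder(B,0,345-340,0,0,cv2.BORDER_CONSTANT)
cv2.imwrite('pics/c4.png',np.hstack([A,B]))
# expected projections at 1.6: strut top-face end corners, scaled to composite
H=np.array([.501,-.207,.067])
for y in(.012,-.012):
  for a in(1.4,1.5,1.6):
    X=H+[85*np.sin(a)/1e3+.0025*np.sin(a+np.pi/2)*-1,y+.002,85*np.cos(a)/1e3+.0025]
    s=(proj('side',X)-[235,270])*3;t=(proj('top',X)-[335,160])*4+[420,0];print(a,y,np.round(s),np.round(t))
E
```

```text
time: 4.47
position: [0.5968, -0.2071, 0.1491]
tool_rot: [[1.0, 0.027, 0.013], [0.027, -1.0, -0.005], [0.013, 0.005, -1.0]]
wrist_force: [1.5, -1.0, 0.9]
finger_gap: 0.0469
1.4 0.012 [318. 125.] [559.  69.]
1.5 0.012 [318. 133.] [555.  70.]
1.6 0.012 [317. 141.] [551.  72.]
1.4 -0.012 [333. 167.] [603.  70.]
1.5 -0.012 [333. 175.] [599.  71.]
1.6 -0.012 [332. 182.] [594.  73.]
```

View pics/c4.png

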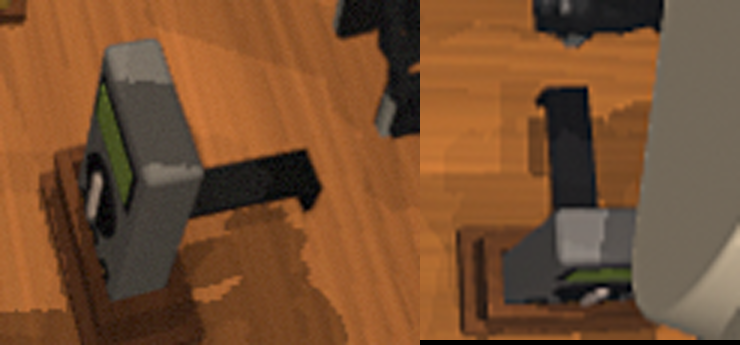

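Run:
```python
from h import *
S=lambda u,v:(u/3+235,v/3+270); T=lambda u,v:((u-420)/4+335,v/4+160)
for n,s,t in(('end+y',(303,150),(545,88)),('end-y',(321,183),(586,87)),('case +x+y',(155,42),(558,210)),('case-x+y',(107,48),(556,262))): print(n,*[np.round(x,4) for x in tri(S(*s),T(*t))])
```

```text
end+y [ 0.5794 -0.1919  0.0573] 0.0011
end-y [ 0.5805 -0.2139  0.0618] 0.0029
case +x+y [ 0.4999 -0.1727  0.1609] 0.0003
case-x+y [ 0.4759 -0.1715  0.1617] 0.0029
```

The strut's end corners are at (303,150) and (321,183) in the side view, which puts it slightly below level, with the case leaning back a little in its slot. That fits the stop being reached. I'll confirm by pressing gently on the strut with shut fingers.

```bash
python3 -m pendant '0 0 0 -26 2 0 -1;0 0 0 -26 2 20 -1;0 0 0 -26 2 45 -1;0 0 0 -26 2 70 -1;0 0 0 -26 2 80 -1;0 0 0 -26 2 80 -1;0 0 0 -26 2 80 -1'
python3 - <<'E'
from h import *
s=r.state();print(s['position'],s['wrist_force'])
E
```

```text
time: 5.15
position: [0.564, -0.2075, 0.0593]
tool_rot: [[1.0, 0.027, -0.003], [0.027, -1.0, 0.001], [-0.003, -0.001, -1.0]]
wrist_force: [-0.1, -0.2, 0.7]
finger_gap: -0.0001
[ 0.56403338 -0.20753644  0.05925317] [-0.09388145 -0.23478394  0.69432034]
```

```bash
python3 -m pendant '0 0 0 0 0 2 -1;0 0 0 0 0 4 -1;0 0 0 0 0 4 -1'; python3 -m pendant '0 0 0 0 0 2 -1;0 0 0 0 0 4 -1;0 0 0 0 0 4 -1'
```

```text
time: 5.4
position: [0.5653, -0.2079, 0.057]
tool_rot: [[1.0, 0.027, 0.0], [0.027, -1.0, -0.0], [0.0, 0.0, -1.0]]
wrist_force: [-1.5, 0.4, 7.6]
finger_gap: 0.0
time: 5.65
position: [0.5656, -0.208, 0.0549]
tool_rot: [[1.0, 0.027, 0.001], [0.027, -1.0, -0.001], [0.001, 0.001, -1.0]]
wrist_force: [-7.6, 2.6, 26.3]
finger_gap: 0.0002
```

The reaction is 26 N for 2 mm, so the stand is firmly on its stop. Next I'll go up, turn 90° and come over the case.

```bash
python3 -m pendant '0 0 0 8 0 -40 -1;0 0 -7 8 0 -80 0;0 0 -14 8 0 -120 1;0 0 -21 0 0 -160 1;0 0 -28 -30 0 -165 1;0 0 -35 -79 0 -165 1;0 0 -42 -79 0 -165 1;0 0 -49 -79 0 -165 1;0 0 -56 -79 0 -165 1;0 0 -63 -79 0 -165 1;0 0 -70 -79 0 -165 1;0 0 -77 -79 0 -165 1';  python3 -m pendant '0 0 -7 0 0 0 1;0 0 -13 0 0 0 1;0 0 -13 0 0 0 1';python3 - <<'E'
from h import *
snap('side','s5.png',(205,225,345,360),4)
snap('top','t5.png',(325,165,425,265),4)
a=cv2.imread('pics/s5.png');b=cv2.imread('pics/t5.png');b=cv2.copyMakeBorder(b,0,140,0,0,cv2.BORDER_CONSTANT)
cv2.imwrite('pics/c5.png',cv2.resize(np.hstack([a,b]),None,fx=.83,fy=.83))
go([.4865,-.2075,.116],Rt(91.5))
E
```

```text
time: 6.65
position: [0.4861, -0.2099, 0.2178]
tool_rot: [[0.193, 0.981, 0.001], [0.981, -0.193, -0.0], [-0.0, 0.001, -1.0]]
wrist_force: [-0.8, -0.8, -0.7]
finger_gap: 0.0852
time: 6.9
position: [0.4861, -0.2098, 0.2177]
tool_rot: [[-0.032, 0.999, 0.0], [0.999, 0.032, -0.0], [-0.0, 0.0, -1.0]]
wrist_force: [0.2, -0.1, -0.3]
finger_gap: 0.0854
[  0.    0.   -0.2   2.4   0.4 101.7]
```

View pics/c5.png

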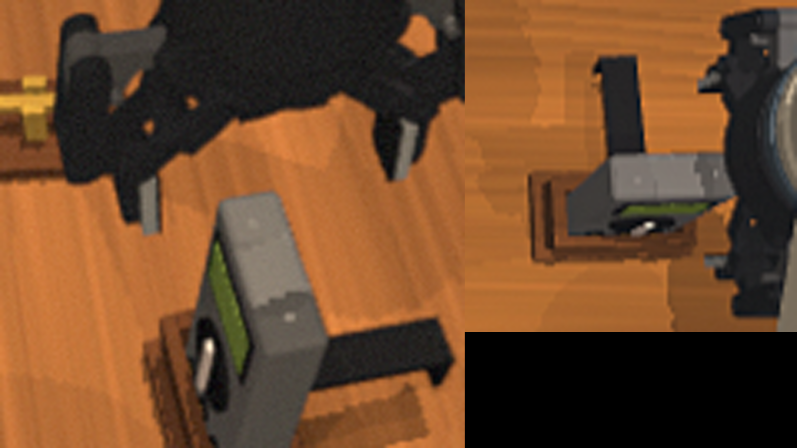

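Crop: the case top (270,260) lies between the fingertips at (150,205) and (405,150), with the stand out at the back. I'll descend and grasp across the thickness.

```bash
python3 -m pendant '0 0 0 2 0 35 1;0 0 0 2 0 75 1;0 0 0 2 0 100 1;0 0 0 2 0 100 1;0 0 0 2 0 100 -1;0 0 0 2 0 100 -1;0 0 0 2 0 100 -1;0 0 0 2 0 100 -1;0 0 0 2 0 100 -1;0 0 0 2 0 100 -1;0 0 0 2 0 100 -1' 40; python3 -m pendant '0 0 0 0 0 -8 -1;0 0 0 0 0 -16 -1;0 0 0 0 0 -26 -1;0 0 0 0 0 -40 -1;0 0 0 0 0 -60 -1;0 0 0 0 0 -90 -1;0 0 0 0 0 -90 -1;0 0 0 0 0 -90 -1'
```

```text
time: 7.92
position: [0.4861, -0.2083, 0.1194]
tool_rot: [[-0.027, 1.0, 0.0], [1.0, 0.027, -0.001], [-0.001, 0.0, -1.0]]
wrist_force: [-4.5, 1.1, 12.6]
finger_gap: 0.0307
time: 8.58
position: [0.4877, -0.2084, 0.21]
tool_rot: [[-0.027, 1.0, 0.005], [1.0, 0.027, -0.002], [-0.002, 0.005, -1.0]]
wrist_force: [0.1, -0.4, -3.5]
finger_gap: 0.0277
```

Run:
```python
from h import *
snap('side','s6.png',(205,175,345,310),4)
```

```text
(no output)
```

View pics/s6.png

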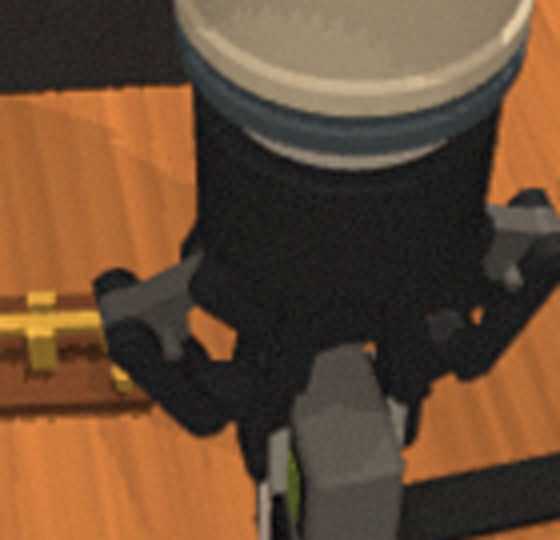

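The meter is held firmly: gap 27.7 mm, −3.5 N, hanging straight below the fingers at (350,440), with the stand out at the right. Now I'll work out the move to a tilted hover over the pad.

```bash
cat >> h.py <<'E'
def Rm(yaw,lean=14.3): return Ro.from_euler('z',yaw,degrees=True)*Ro.from_euler('y',lean,degrees=True)
def place(mid,yaw,lean=14.3):
    M=Rm(yaw,lean).as_matrix(); go(np.array(mid)+M@[0,-.001,.0294],M@Ro.from_euler('z',90,degrees=True).as_matrix()@np.diag([1,-1,-1.]))
E
python3 - <<'E'
from h import *
place([.458,.262,.146],-8)
E
```

```text
[ 14.4   1.2   9.5 468.5  -9.1  33.6]
```

```bash
python3 -m pendant '0 0 0 10 0 -20 -1;0 0 0 40 0 -30 -1;0 0 0 75 0 -30 -1;0 0 0 110 0 -30 -1;0 0 0 145 0 -30 -1;0 0 0 180 0 -30 -1;0 0 0 215 0 -30 -1;0 0 0 250 0 -30 -1;0 0 0 285 0 -30 -1;0 0 0 320 0 -30 -1;0 0 0 355 0 -30 -1;0 0 0 390 0 -30 -1';python3 -m pendant '0 0 0 30 0 0 -1;0 0 0 60 0 0 -1;0 0 0 75 0 0 -1;0 0 0 75 0 0 -1'
python3 - <<'E'
from h import *
place([.458,.262,.126],-8)
E
```

```text
time: 9.63
position: [0.4745, 0.1836, 0.2365]
tool_rot: [[-0.027, 1.0, -0.001], [1.0, 0.027, -0.001], [-0.0, -0.001, -1.0]]
wrist_force: [1.2, -0.1, -1.8]
finger_gap: 0.0276
time: 9.97
position: [0.4728, 0.2597, 0.2363]
tool_rot: [[-0.029, 1.0, -0.001], [1.0, 0.029, 0.0], [0.0, -0.001, -1.0]]
wrist_force: [0.1, -0.8, -2.6]
finger_gap: 0.0278
[14.2  1.2  9.6  0.5 -7.6 81.8]
```

```bash
python3 -m pendant '3 0.2 2 0 -1 15 -1;6 0.5 4 0 -3 35 -1;9 0.8 6 0 -5 55 -1;12 1 8 0 -7 75 -1;14.2 1.2 9.6 0.5 -7.6 82 -1;14.2 1.2 9.6 0.5 -7.6 82 -1;14.2 1.2 9.6 0.5 -7.6 82 -1'
python3 - <<'E'
from h import *
a=r.read_camera('side')[75:215,165:305,::-1]; b=r.read_camera('top')[165:295,110:230,::-1]
A=cv2.resize(a,(400,400),interpolation=cv2.INTER_CUBIC);B=cv2.resize(b,(369,400),interpolation=cv2.INTER_CUBIC)
cv2.imwrite('pics/c7.png',np.hstack([A,B]))
s=r.state();R=np.array(s['tool_rot']);mid=s['position']+R@[0.001,0,.0294];M=R@np.diag([1,-1,-1.])@Ro.from_euler('z',-90,degrees=True).as_matrix()
print(mid,s['wrist_force'])
for n,X in dict(rib_py=[-.014,.037,-.075],rib_my=[-.014,-.037,-.075],foot_my=[.1005,-.012,-.048],strutend=[.103,-.012,-.0205],top=[.014,-.037,.075]).items():
    X=mid+M@X; print(n,np.round(X,3),np.round((proj('side',X)-[165,75])*2.857),np.round((proj('top',X)-[110,165])*3.077+[400,0]))
place([.458,.262,.076],-8)
E
```

```text
time: 10.55
position: [0.4658, 0.2562, 0.1545]
tool_rot: [[0.141, 0.959, -0.244], [0.99, -0.137, 0.034], [-0.001, -0.247, -0.969]]
wrist_force: [0.4, -1.0, -2.9]
finger_gap: 0.0278
[0.45916166 0.25898209 0.12745763] [ 0.69338702 -0.17918198 -2.15091094]
rib_py [0.433 0.3   0.058] [117. 181.] [498. 242.]
rib_my [0.422 0.227 0.058] [115. 243.] [601. 258.]
foot_my [0.542 0.235 0.056] [269. 217.] [598.  91.]
strutend [0.551 0.234 0.082] [281. 190.] [591.  73.]
top [0.486 0.218 0.197] [189.  84.] [561. 152.]
[ 0.2 -0.  -0.1  2.8 11.1 50.3]
```

View pics/c7.png

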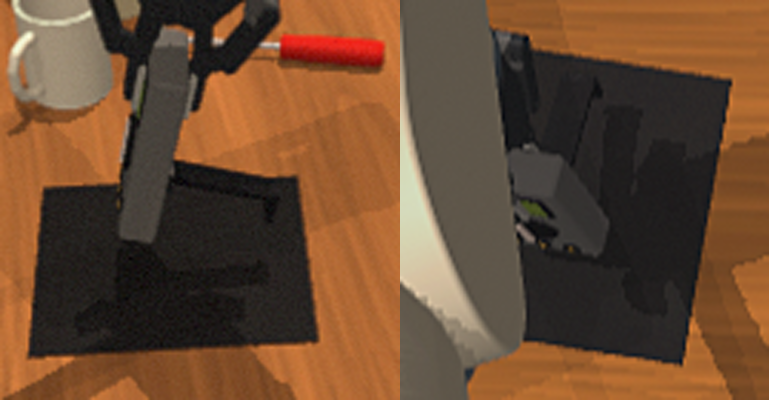

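The held meter matches prediction, with the rib corner at (120,240) and foot at (271,221), against (115,243) and (269,217) predicted. I'll lower it to just above the pad and then creep down.

```bash
python3 -m pendant '0 0 0 1 3 15 -1;0 0 0 2 6 30 -1;0 0 0 2.8 10 45 -1;0 0 0 2.8 10 45 -1;0 0 0 2.8 10 45 -1'; python3 -m pendant '0 0 0 0 0.5 2 -1;0 0 0 0 1 4 -1;0 0 0 0 1 4 -1'
python3 - <<'E'
from h import *
s=r.state();print(s['wrist_force'],s['moment'])
place([.458,.262,.076],-8)
E
```

```text
time: 11.07
position: [0.4647, 0.2603, 0.1101]
tool_rot: [[0.14, 0.96, -0.243], [0.99, -0.136, 0.034], [0.0, -0.245, -0.969]]
wrist_force: [-0.3, 0.5, -1.7]
finger_gap: 0.0274
time: 11.32
position: [0.4659, 0.2607, 0.1068]
tool_rot: [[0.141, 0.96, -0.241], [0.99, -0.136, 0.036], [0.001, -0.244, -0.97]]
wrist_force: [-0.2, -0.4, 2.7]
finger_gap: 0.0276
[-0.20593142 -0.40122931  2.6817978 ] [-0.09530778  0.0349124  -0.00189828]
[ 0.2 -0.1 -0.1 -0.8 -0.1  2.4]
```

```bash
python3 -m pendant '0 0 0 0 0.2 1 -1;0 0 0 0 0.2 1 -1' 20; python3 -m pendant '0 0 0 0 0.2 1 -1;0 0 0 0 0.2 1 -1'
python3 - <<'E'
from h import *
s=r.state();print(s['wrist_force'],s['moment'])
E
```

```text
time: 11.48
position: [0.466, 0.2608, 0.1067]
tool_rot: [[0.141, 0.96, -0.241], [0.99, -0.136, 0.036], [0.002, -0.244, -0.97]]
wrist_force: [-0.7, -1.1, 13.8]
finger_gap: 0.028
time: 11.65
position: [0.4661, 0.2608, 0.1066]
tool_rot: [[0.141, 0.96, -0.241], [0.99, -0.136, 0.036], [0.002, -0.244, -0.97]]
wrist_force: [-1.4, -3.3, 22.2]
finger_gap: 0.0278
[-1.36061828 -3.30673489 22.24738366] [-0.37959911  1.55336434  0.17425263]
```

Contact is firm, and the moment suggests the rib touches first. I'll ease off the load, then release gently.

```bash
python3 -m pendant '0 0 0 0 -0.3 -1.3 -1;0 0 0 0 -0.3 -1.3 -1'; python3 -m pendant '0.7 0 0 0 0 0 -0.3;1.4 0 0 0 0 0 -0.25;1.4 0 0 0 0 0 -0.2;1.4 0 0 0 0 0 0;1.4 0 0 0 0 0 0.3;1.4 0 0 0 0 0 0.6;1.4 0 0 0 0 0 0.6'
python3 - <<'E'
from h import *
snap('side','s8.png',(165,75,305,215),4)
E
```

```text
time: 11.82
position: [0.4659, 0.2607, 0.1067]
tool_rot: [[0.141, 0.96, -0.241], [0.99, -0.136, 0.036], [0.002, -0.244, -0.97]]
wrist_force: [0.8, -0.8, 11.9]
finger_gap: 0.0277
time: 12.4
position: [0.4648, 0.2602, 0.1045]
tool_rot: [[0.141, 0.953, -0.267], [0.99, -0.136, 0.038], [-0.0, -0.27, -0.963]]
wrist_force: [0.2, -0.0, -0.1]
finger_gap: 0.0684
```

View pics/s8.png

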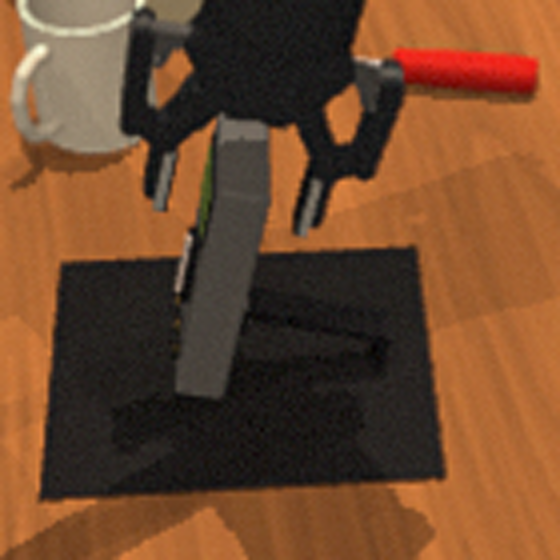

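The meter stands free, leaning on its open stand: rib at (200,390), foot at (380,365), and the fingers are clear on both sides. I'll retreat along the tool axis.

```bash
python3 -m pendant '0 0 0 0 0 -10 0.6;0 0 0 0 0 -30 0.6;0 0 0 0 0 -60 0.6;0 0 0 0 0 -90 0.6;0 0 0 0 0 -120 0.6;0 0 0 -40 0 -150 0.6;0 0 0 -80 0 -150 0.6;0 0 0 -120 0 -150 0.6;0 0 0 -160 0 -150 0.6;0 0 0 -200 0 -150 0.6;0 0 0 -200 0 -150 0.6;0 0 0 -200 0 -150 0.6'
python3 - <<'E'
from h import *
a=r.read_camera('side')[75:215,165:305,::-1]; b=r.read_camera('top')[165:295,110:230,::-1]
A=cv2.resize(a,(400,400),interpolation=cv2.INTER_CUBIC);B=cv2.resize(b,(369,400),interpolation=cv2.INTER_CUBIC)
cv2.imwrite('pics/c9.png',cv2.convertScaleAbs(np.hstack([A,B]),alpha=1.6))
M=Rm(-8).as_matrix()
for n,X in dict(rib_my=[-.014,-.037,-.075],foot_my=[.1005,-.012,-.048],top_py=[.014,.037,.075],top_my=[.014,-.037,.075]).items():
    X=np.array([.458,.262,.076])+M@X; print(n,np.round((proj('side',X)-[165,75])*2.857),np.round((proj('top',X)-[110,165])*3.077+[400,0]))
E
```

```text
time: 13.45
position: [0.4767, 0.0547, 0.2501]
tool_rot: [[0.145, 0.953, -0.266], [0.989, -0.139, 0.039], [0.0, -0.269, -0.963]]
wrist_force: [0.9, 0.3, -0.2]
finger_gap: 0.0683
rib_my [119. 291.] [615. 260.]
foot_my [267. 264.] [612. 102.]
top_py [190.  83.] [466. 142.]
top_my [191. 144.] [580. 161.]
```

View pics/c9.png

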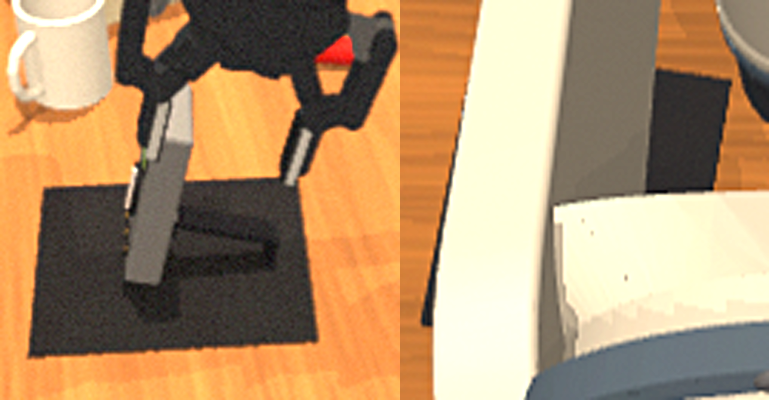

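```bash
python3 -c "
from workcell import r
print(r.job_done(), r.state()['wrist_force'])"
```

```text
the job is handed in; nothing more can be done
the job is handed in; nothing more can be done
```

The meter is standing in the middle of the rubber pad, leaning back on its open stand. The gripper is clear of it, and I handed the job in at about 13.5 s.

- **Opening the stand:** With the meter still in the rest, I pinched the stand's tab and swung it along its arc. To check it had reached its stop, I pressed down on the strut. It pushed back with 26 N for about 2 mm of travel, so it was fully open.
- **Moving the meter:** I lifted it out by its thickness, tilted it back about 0.25 rad over the pad and lowered it until it touched. I pressed to 22 N, eased back to 12 N, and let go.
- **Final checks:** The last side picture shows the meter free-standing with its rib and stand foot on the pad. Its centre is close to the pad's centre, which I measured at about (0.468, 0.262) m. I aimed about 10 mm towards the robot so the whole footprint sits more centrally.

- **Disagreements:**
  - The case leaned back a few mm in its slot while the stand was being opened.
  - The rib touched the pad about 2 mm sooner than I had calculated.
  - The near rib corner appeared about 5 mm from where I predicted.
- **Not confirmed:** The arm blocked the top camera in the final view, so the resting position is confirmed from the side camera only.

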